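# Punch the drill spot on the bracket blank

## Robot

A 6-joint arm with a two-finger parallel gripper is mounted at the origin on a cart in front of the work surface, level with it; the furniture and walls round the work are solid. World frame = base frame: x ahead of the robot, y to its left, z up, the work surface at z = 0. Lengths are in m, angles in rad, forces in N, time in s.
With the tool pointing down it reaches from about 0.225 to 0.875 m from the base axis. Payload 3.4 kg.
Tool frame: the origin (TCP) lies between the finger pads; the fingertips stand 8 mm ahead of it and the grasp point (between the pads) lies 11 mm behind it; z points along the fingers, y is the line along which they close (so a half turn about z gives the same grasp; the last joint's range is limited). The gripper opens to 85 mm and grips with 20 to 120 N. Pads are 22 mm wide; open, the fingers measure 114 mm over their backs; the gripper's body (76 mm by 85 mm) begins 54 mm behind the grasp point. The pads swing forward as they close: fully open they stand 13 mm farther back than shut.
Start: joints at [1.016, 0.276, 1.505, -0, 1.361, -0.121], TCP at [0.242, 0.522, 0.239] pointing down, gripper open.
Joint ranges: [-2.89, 2.89], [-0.75, 2.08], [0.22, 2.7], [-1.18, 4.32], [0.11, 2.71], [-2.7, 2.7]. Speed limits (rad/s): [2.57, 2.57, 3.14, 3.14, 3.14, 3.14].

## Interface

Orientations are given as a unit quaternion [w, x, y, z].
In Python, from rig import manip gives the robot as it stands.
- The arm moves only by the tool move_arm, never from a script. Its argument "deltas" is a list that holds one entry, the list of rows, each a list of 5 numbers: the shift along the tool's x, y, z normalised to -1 to 1, where 1 is 80 cm, then the turn about the tool's z normalised to -1 to 1, where 1 is 120 degrees, then the closure, from -1 (fully open) to 1 (shut). In form: [[[tx, ty, tz, twist, grip], ...]]. A call has 1 to 12 rows; each row is the pose to reach, as a shift and turn from the pose commanded when the call began, along the tool's axes at that moment; what a row does not reach only later rows make up. A row lasts 1/10 s, in which the tool goes at most 50 mm and 8.59 degrees, less where a joint would pass 70% of its speed; a pose out of reach is approached as far as the arm can. A call with a number of a shift or a turn outside -1 to 1 is refused whole. A call with a gripper value outside its range is refused whole. The fingers move at their own pace and stop on an object; "squeeze" is the grip in N (left out, the last holds). Time passes only in rows, so rows that repeat a pose let the fingers close. It gives the time, the measured TCP pose, the force, the opening and the grip force at its end, in the units of the state.
- manip.get_state(): the state, without advancing time (a new reading comes with each control period).
- manip.get_image(name): name is "scene" or "side" or "wrist"; returns the picture (480x640x3 uint8, red, green, blue); there is no depth.
- manip.camera_params(name): a dict with "fx", "fy", "cx", "cy" (pixels), "R" (3x3) and "t" (3): a world point X has camera coordinates R X + t; the wrist camera has in their place "tool_from_camera" (4x4, takes a point from camera to tool coordinates, whose origin is the TCP and whose axes are the flange's). Camera axes: x right, y down, z forward; pixel columns grow to the right and rows downward; lengths in m; the calibration is good to about 2 mm. A picture is of the moment at which its call begins: read the wrist's pose just before it. camera_params takes no time and is no camera call.
- manip.sign_off(): hands the job in; it is judged then, once.
The state is a dict: "clock": time; "qpos": joint angles; "qd": joint speeds; "effort": joint torques, N m; "position": TCP position; "ee_rot": TCP orientation; "contact_force": force on the tool from outside, world axes, zero at the start; "moment": the same for the moment, N m; "width": finger opening in m; "gripper_force": force on a finger pad.
Only numpy, scipy, OpenCV 4.12 (cv2) and the standard library are available. Lean on these libraries where they do the work, as an engineer would, in place of code of your own. Each camera call takes 0.05 s, during which the arm holds its last target. There are 200 camera calls.

## Task

Stand the red-capped centre punch upright on the marked bracket blank, its foot centred over the orange ring, then press its red cap straight down until the spring inside snaps and the cap stays down. Do not set the punch off anywhere else, and leave it standing over the ring.

Things in the scene. Friction and masses are not known exactly. Their poses are not given: they have to be found in the camera images.
- punch_mid (a point): Centre of the loose upright steel centre punch (0.3 kg), on its axis; z is up. Heights from the underside: this point 42 mm; round foot, 56 mm diameter, to 8 mm, with a cone to 13 mm; straight barrel, 22 mm diameter, to 66 mm (grip it there, round this point); red cap, 20 mm diameter, top at 84 mm (42 mm above this point) before it is pressed. Its yaw does not matter.
- punch_cap (a joint): Travel of the red cap into the punch, in m: 0 = up (unfired, as it starts), 0.008 = fully down. The hidden spring pushes back with up to about 12 N at 2 to 3 mm of travel; near 7 mm it snaps over, gives way, and the cap then stays down by itself at 8 mm.
- drill_spot (a point): Spot to punch: centre of the orange ring (36 mm across, black cross inside) on top of the marked aluminium bracket blank, 12 mm above the bench; z is up. The blank (76 x 120 x 4 mm) is screwed to a dark wooden board (96 x 140 x 8 mm) fixed to the bench; low screw heads at its corners. The other such board holds a finished blank with three dark holes and no ring: not that one.
Not all that is in view belongs to the job. What is shaped like the part that bears drill_spot but turquoise is not meant.

How it is judged:
By the outcome, as a careful person would: the job done as asked, in the order asked, and still so for the second after the job is handed in, with the robot touching nothing.
It also fails if it takes over 51 s, if anything falls off the work surface, if the arm or the gripper's body presses on something with over 40 N, if the wrist force passes 120 N, or if a joint passes its speed limit or range.

## Working session

There is one attempt and no reset: what is moved stays moved. The work goes in short steps, Python scripts to look and compute and a tool call to move; the robot and the scene stay as the last step left them, time stands still between calls to the robot, and variables do not carry over. Pictures are saved under pics/ and viewed, at most 10 in all, crops included, and the job is handed in when it is done.

Besides the shell and the picture viewer there is one more tool, called after "Request:" as name(argument=value, ...) on one line, values as JSON. move_arm: Moves the arm, as the interface text tells. Scaled input: -1 to 1 covers 80 cm each way for a shift and 120 degrees each way for a turn. Its arguments: {"type":"object","properties":{"deltas":{"type":"array","items":{"type":"array","items":{"type":"array","items":{"type":"number","minimum":-1,"maximum":1}}}},"squeeze":{"type":"number"}},"required":["deltas"]}

```bash
mkdir -p pics
python3 - <<'E'
from rig import manip
import cv2,numpy as np
s=manip.get_state();print({k:np.round(v,3).tolist() for k,v in s.items()})
ims=[manip.get_image(n) for n in("scene","side","wrist")]
for n,i in zip(("scene","side","wrist"),ims): cv2.imwrite(f"pics/{n}0.png",i[...,::-1]); print(n,{k:np.round(v,4).tolist() for k,v in manip.camera_params(n).items()})
E
```

```text
{'clock': 0.0, 'qpos': [1.016, 0.277, 1.506, -0.0, 1.361, -0.121], 'qd': [0.0, -0.001, -0.0, 0.001, 0.0, 0.001], 'effort': [-0.001, -41.675, -24.581, -0.0, 0.011, -0.0], 'position': [0.241, 0.521, 0.238], 'ee_rot': [-0.0, 0.215, 0.977, -0.001], 'contact_force': [0.304, 0.925, -0.419], 'moment': [-0.027, 0.026, 0.001], 'gripper_force': 0.0, 'width': 0.086}
scene {'fx': 463.8365, 'fy': 463.8365, 'cx': 316.2093, 'cy': 242.7577, 'R': [[0.7299, -0.6836, 0.004], [-0.4027, -0.4347, -0.8056], [0.5524, 0.5863, -0.5925]], 't': [-0.4156, 0.2625, 0.7171]}
side {'fx': 452.658, 'fy': 452.658, 'cx': 317.9703, 'cy': 233.359, 'R': [[0.986, -0.1664, 0.0085], [-0.0775, -0.5034, -0.8606], [0.1475, 0.8479, -0.5093]], 't': [-0.529, 0.0824, 0.9368]}
wrist {'fx': 362.9651, 'fy': 362.9651, 'cx': 317.8542, 'cy': 236.2644, 'tool_from_camera': [[0.0004, -0.9482, -0.3175, 0.0823], [1.0, 0.0004, 0.0001, -0.0007], [0.0001, -0.3175, 0.9482, -0.1348], [0.0, 0.0, 0.0, 1.0]]}
```

View pics/scene0.png

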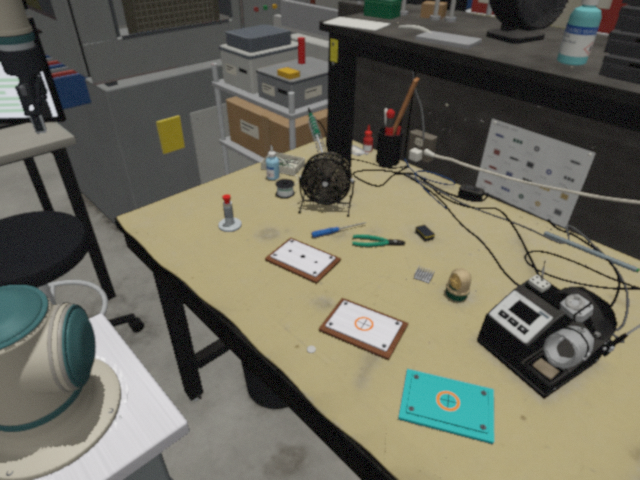

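View pics/side0.png

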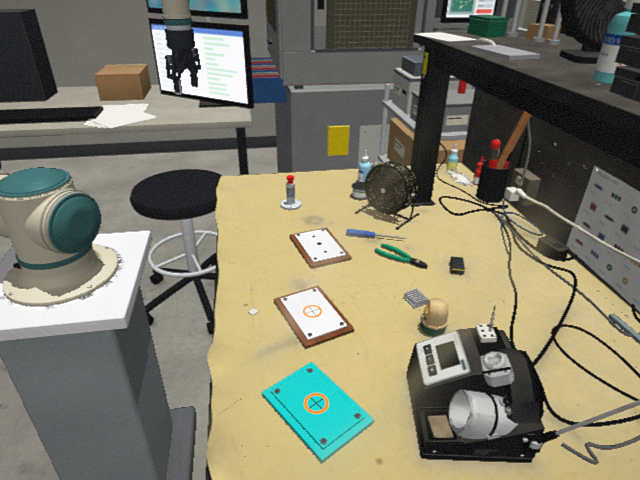

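The scene view shows the punch at about (229,212), the orange ring on the white blank at (364,324), and the turquoise decoy at (447,401). In the side view the punch is at (290,192) and the ring at (313,311).

```bash
cat > h.py <<'E'
import numpy as np,cv2
def ray(p,u,v):
    R=np.array(p["R"]);t=np.array(p["t"])
    return -R.T@t, R.T@np.array([(u-p["cx"])/p["fx"],(v-p["cy"])/p["fy"],1])
def plane(p,u,v,z):
    o,d=ray(p,u,v);return o+d*(z-o[2])/d[2]
def tri(rs):
    A=0;b=0
    for o,d in rs:
        d=d/np.linalg.norm(d);P=np.eye(3)-np.outer(d,d);A=A+P;b=b+P@o
    return np.linalg.solve(A,b)
def mask(im,lo,hi,box):
    h=cv2.cvtColor(im,cv2.COLOR_RGB2HSV);m=cv2.inRange(h,lo,hi)
    k=np.zeros_like(m);x0,y0,x1,y1=box;k[y0:y1,x0:x1]=255
    return m&k
def wristcam(p,s):
    from scipy.spatial.transform import Rotation as Ro
    q=s["ee_rot"];T=np.eye(4);T[:3,:3]=Ro.from_quat([q[1],q[2],q[3],q[0]]).as_matrix();T[:3,3]=s["position"]
    M=np.linalg.inv(T@np.array(p["tool_from_camera"]))
    return dict(p,R=M[:3,:3],t=M[:3,3])
E
python3 - <<'E'
from rig import manip
from h import *
B={"scene":((335,300,395,350),(215,190,240,235)),"side":((295,295,335,328),(275,170,305,212))}
rs=[]
for n in B:
    im=cv2.imread(f"pics/{n}0.png")[...,::-1];p=manip.camera_params(n)
    m=mask(im,(5,90,120),(22,255,255),B[n][0]);c=max(cv2.findContours(m,0,2)[0],key=cv2.contourArea)
    e=cv2.fitEllipse(c);print(n,"ring",e,plane(p,*e[0],.012))
    r=mask(im,(0,150,60),(6,255,255),B[n][1])|mask(im,(172,150,60),(180,255,255),B[n][1])
    y,x=np.nonzero(r);print("cap px",x.mean(),y.mean(),y.min(),y.max(),x.min(),x.max(),plane(p,x.mean(),y.mean(),.075))
    rs.append(ray(p,x.mean(),y.mean()))
    x0,y0,x1,y1=B[n][1]
    cv2.imwrite(f"pics/c_{n}.png",cv2.resize(im[y0-10:y1+10,x0-15:x1+15,::-1],None,fx=5,fy=5,interpolation=0))
print("tri",tri(rs))
s=manip.get_state()
E
```

```text
scene ring ((369.3049621582031, 346.70147705078125), (2.678508996963501, 13.896289825439453), 109.76297760009766) [ 0.45510391 -0.2577152   0.012     ]
cap px 226.2608695652174 198.17391304347825 195 203 223 229 [0.50358151 0.23969929 0.075     ]
side ring ((311.9092712402344, 310.8620910644531), (12.033852577209473, 18.590835571289062), 89.30229949951172) [ 0.4894056  -0.21204122  0.012     ]
cap px 289.9111111111111 178.4 175 183 287 293 [0.50263408 0.2423241  0.075     ]
tri [0.50197871 0.23689945 0.07715453]
```

View pics/wrist0.png

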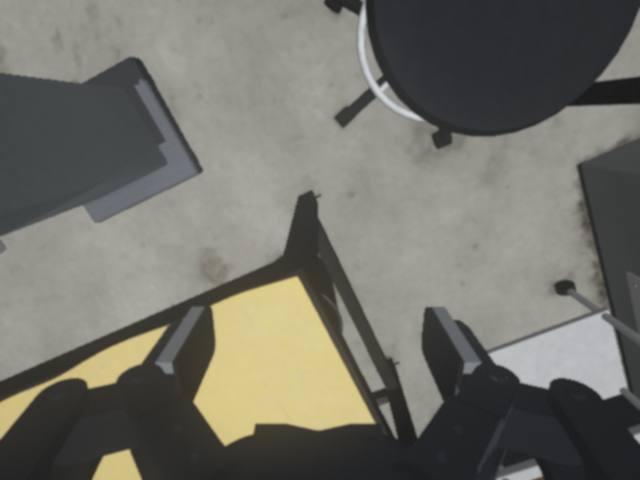

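The wrist view shows only the bench corner, so the punch isn't in sight yet. I estimate the punch at (0.503, 0.240) and the ring at (0.489, -0.212). I'll move above the punch.

Request:
move_arm(deltas=[[[-0.444, -0.183, 0.03, 0, -1], [-0.444, -0.183, 0.03, 0, -1], [-0.444, -0.183, 0.03, 0, -1], [-0.444, -0.183, 0.03, 0, -1], [-0.444, -0.183, 0.03, 0, -1], [-0.444, -0.183, 0.03, 0, -1], [-0.444, -0.183, 0.03, 0, -1], [-0.444, -0.183, 0.03, 0, -1], [-0.444, -0.183, 0.03, 0, -1], [-0.444, -0.183, 0.03, 0, -1], [-0.444, -0.183, 0.03, 0, -1], [-0.444, -0.183, 0.03, 0, -1]]])

```text
clock: 1.35
position: [0.5015, 0.2407, 0.2154]
ee_rot: [-0.0, 0.214, 0.977, 0.0]
contact_force: [-0.7, 0.2, 0.7]
width: 0.0856
gripper_force: 0.0
```

Run:
```python
from rig import manip
from h import *
s=manip.get_state();im=manip.get_image("wrist");cv2.imwrite("pics/w1.png",im[...,::-1])
p=wristcam(manip.camera_params("wrist"),s)
print(s["position"],s["ee_rot"],s["qpos"],s["clock"]);print(p["R"].T)
b=(0,0,640,480);r=mask(im,(0,150,60),(6,255,255),b)|mask(im,(172,150,60),(180,255,255),b)
n,l,st,c=cv2.connectedComponentsWithStats(r)
for i in range(1,n):
    if st[i,4]>60: print(st[i],c[i],plane(p,*c[i],.084),plane(p,*c[i],.075))
```

```text
[0.50149665 0.24066943 0.21543218] [-1.71446932e-04  2.14351546e-01  9.76756549e-01  1.70819567e-04] [ 3.22048934e-01  2.62325413e-01  1.58487705e+00  4.87583883e-04
  1.29450958e+00 -8.16824621e-01] 1.35
[[ 4.18376322e-01  8.61359884e-01  2.88132613e-01]
 [ 9.08273752e-01 -3.96840658e-01 -1.32500129e-01]
 [ 2.12440013e-04  3.17138206e-01 -9.48379309e-01]]
[303 215  23  24 426] [313.31220657 226.8943662 ] [0.49907044 0.23721254 0.084     ] [0.5015229  0.23595534 0.075     ]
```

View pics/w1.png

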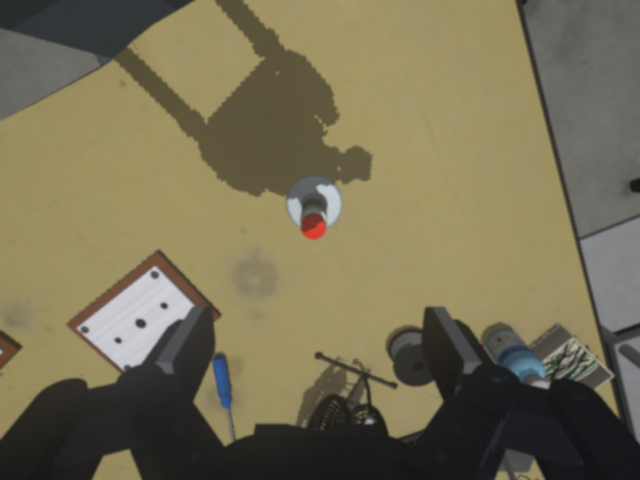

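The cap is at (313,227) and the foot at about (314,204). Both put the axis near (0.500, 0.237). I'll descend and then grip.

Request:
move_arm(deltas=[[[-0.0005, -0.005, 0, 0, -1], [-0.0005, -0.005, 0.04, 0, -1], [-0.0005, -0.005, 0.08, 0, -1], [-0.0005, -0.005, 0.12, 0, -1], [-0.0005, -0.005, 0.16, 0, -1], [-0.0005, -0.005, 0.19, 0, -1], [-0.0005, -0.005, 0.21, 0, -1], [-0.0005, -0.005, 0.228, 0, -1], [-0.0005, -0.005, 0.228, 0, -1], [-0.0005, -0.005, 0.228, 0, -1]]], squeeze=40)

```text
clock: 2.4
position: [0.5011, 0.2361, 0.0332]
ee_rot: [0.0, 0.215, 0.977, 0.0]
contact_force: [-0.8, -0.7, 0.2]
width: 0.0851
gripper_force: 0.0
```

Request:
move_arm(deltas=[[[0, 0, 0, 0, 0.1], [0, 0, 0, 0, 0.2], [0, 0, 0, 0, 0.3], [0, 0, 0, 0, 0.4], [0, 0, 0, 0, 0.5], [0, 0, 0, 0, 0.6], [0, 0, 0, 0, 0.7], [0, 0, 0, 0, 0.8], [0, 0, 0, 0, 1], [0, 0, 0, 0, 1], [0, 0, 0, 0, 1]]], squeeze=40)

```text
clock: 3.5
position: [0.5016, 0.2362, 0.0334]
ee_rot: [0.0, 0.215, 0.977, 0.0]
contact_force: [0.3, 1.4, 5.7]
width: 0.0205
gripper_force: 39.1
```

Run:
```python
from rig import manip
from h import *
s=manip.get_state();print({k:np.round(v,4).tolist() for k,v in s.items()})
```

```text
{'clock': 3.5, 'qpos': [0.3143, 0.4368, 1.8339, 0.0005, 0.8696, -0.8229], 'qd': [0.0001, 0.0006, 0.0002, -0.0007, 0.0003, -0.0021], 'effort': [-0.8383, -40.9867, -15.9386, -0.4102, -0.0197, -0.0155], 'position': [0.5016, 0.2362, 0.0334], 'ee_rot': [0.0004, 0.2153, 0.9766, 0.0005], 'contact_force': [0.3305, 1.4235, 5.6532], 'moment': [0.2339, 0.1379, -0.0319], 'gripper_force': 39.0848, 'width': 0.0205}
```

The grip is good: 20.5 mm opening at 39 N. I'll lift, then carry the punch to a viewing offset near the ring.

Request:
move_arm(deltas=[[[0, 0, -0.01, 0, 1], [0, 0, -0.03, 0, 1], [0, 0, -0.06, 0, 1], [0, 0, -0.09, 0, 1], [0, 0, -0.11, 0, 1], [0, 0, -0.115, 0, 1]]], squeeze=50)

```text
clock: 4.1
position: [0.5016, 0.2357, 0.1262]
ee_rot: [0.001, 0.215, 0.977, 0.0]
contact_force: [0.3, 0.3, -3.2]
width: 0.0202
gripper_force: 49.1
```

Request:
move_arm(deltas=[[[-0.012, -0.021, 0, 0, 1], [-0.035, -0.062, 0, 0, 1], [-0.065, -0.113, 0, 0, 1], [-0.096, -0.168, 0, 0, 1], [-0.127, -0.222, 0, 0, 1], [-0.158, -0.277, 0, 0, 1], [-0.189, -0.331, 0, 0, 1], [-0.22, -0.385, 0, 0, 1], [-0.25, -0.438, 0, 0, 1], [-0.275, -0.481, 0, 0, 1], [-0.29, -0.507, 0, 0, 1], [-0.295, -0.516, 0, 0, 1]]])

```text
clock: 5.3
position: [0.541, -0.2407, 0.1232]
ee_rot: [-0.001, 0.217, 0.976, -0.0]
contact_force: [-0.6, -0.1, -3.9]
width: 0.0199
gripper_force: 49.4
```

Request:
move_arm(deltas=[[[0, 0, 0, 0, 1], [0, 0, 0, 0, 1]]])

```text
clock: 5.5
position: [0.5408, -0.2362, 0.124]
ee_rot: [-0.001, 0.215, 0.977, 0.001]
contact_force: [-0.9, -0.6, -3.8]
width: 0.0205
gripper_force: 49.4
```

Run:
```python
from rig import manip
from h import *
s=manip.get_state();im=manip.get_image("wrist");cv2.imwrite("pics/w2.png",im[...,::-1])
print({k:np.round(v,4).tolist() for k,v in s.items()})
p=wristcam(manip.camera_params("wrist"),s)
m=mask(im,(5,90,120),(22,255,255),(0,0,640,480))
for c in cv2.findContours(m,0,2)[0]:
    if cv2.contourArea(c)>300:
        e=cv2.fitEllipse(c);print(e,cv2.contourArea(c),plane(p,*e[0],.012))
for n in("scene","side"): cv2.imwrite(f"pics/{n}2.png",manip.get_image(n)[...,::-1])
```

```text
{'clock': 5.5, 'qpos': [-0.5303, 0.3842, 1.6439, 0.0011, 1.1167, -1.668], 'qd': [0.0171, -0.0104, 0.0018, -0.0005, -0.0004, -0.0017], 'effort': [-0.8956, -46.8213, -23.2546, -0.0855, -0.0662, -0.0014], 'position': [0.5408, -0.2362, 0.124], 'ee_rot': [-0.0014, 0.2151, 0.9766, 0.0009], 'contact_force': [-0.8699, -0.6442, -3.8229], 'moment': [-0.0278, -0.0152, -0.0251], 'gripper_force': 49.4226, 'width': 0.0205}
((48.7750129699707, 238.95436096191406), (41.89915084838867, 53.89173889160156), 124.36222076416016) 1772.0 [ 0.46128845 -0.41293722  0.012     ]
((316.4897766113281, 152.4379425048828), (52.49212646484375, 53.7398681640625), 178.81101989746094) 2202.5 [ 0.48684521 -0.21289666  0.012     ]
((407.1980895996094, 146.32659912109375), (33.67642593383789, 87.7963638305664), 49.25778579711914) 1042.5 [ 0.50848764 -0.15667036  0.012     ]
((301.28546142578125, 69.5385513305664), (15.996212005615234, 60.08417892456055), 45.11900329589844) 576.5 [ 0.43708678 -0.2002426   0.012     ]
((385.2146301269531, 69.78571319580078), (17.809011459350586, 107.01045989990234), 142.8565216064453) 1128.0 [ 0.45913411 -0.15288555  0.012     ]
```

View pics/w2.png

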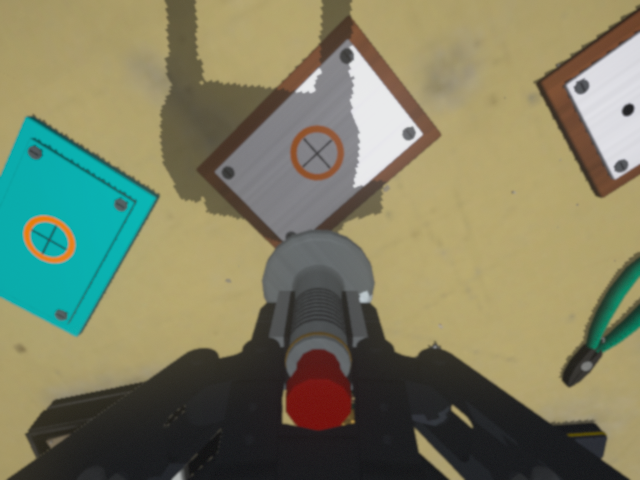

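The wrist view shows the ring at (316,152), the foot at about (318,282) and the cap at about (319,402). The decoy is at (49,239). I'll lower the punch beside the ring and measure ring against foot at nearly the same height.

Request:
move_arm(deltas=[[[0.009, -0.001, 0.015, 0, 1], [0.009, -0.001, 0.04, 0, 1], [0.009, -0.001, 0.065, 0, 1], [0.009, -0.001, 0.08, 0, 1], [0.009, -0.001, 0.08, 0, 1], [0.009, -0.001, 0.08, 0, 1], [0.009, -0.001, 0.08, 0, 1], [0.009, -0.001, 0.08, 0, 1]]])

```text
clock: 6.45
position: [0.5357, -0.236, 0.0619]
ee_rot: [0.001, 0.215, 0.977, -0.0]
contact_force: [-0.1, -0.1, -4.7]
width: 0.02
gripper_force: 49.4
```

Run:
```python
from rig import manip
from h import *
s=manip.get_state();im=manip.get_image("wrist");cv2.imwrite("pics/w3.png",im[...,::-1])
print({k:np.round(v,4).tolist() for k,v in s.items()})
P=manip.camera_params("wrist");p=wristcam(P,s)
m=mask(im,(5,90,100),(22,255,255),(0,0,640,480))
for c in cv2.findContours(m,0,2)[0]:
    if cv2.contourArea(c)>300:
        e=cv2.fitEllipse(c);print(e,cv2.contourArea(c),plane(p,*e[0],.012))
```

```text
{'clock': 6.45, 'qpos': [-0.5338, 0.439, 1.7341, 0.0001, 0.9663, -1.671], 'qd': [-0.0025, 0.0016, 0.0048, 0.0005, -0.0008, -0.0011], 'effort': [0.0584, -47.8364, -20.3595, 0.0045, -0.0011, 0.0002], 'position': [0.5357, -0.236, 0.0619], 'ee_rot': [0.001, 0.2152, 0.9766, -0.0003], 'contact_force': [-0.1021, -0.1328, -4.683], 'moment': [0.005, 0.0121, 0.0133], 'gripper_force': 49.4287, 'width': 0.02}
((320.2332763671875, 173.33126831054688), (69.34915924072266, 69.62648010253906), 19.821847915649414) 3781.5 [ 0.48686921 -0.21284626  0.012     ]
((615.3258666992188, 79.1797866821289), (18.300045013427734, 18.77976417541504), 0.0) 465.5 [ 0.50494727 -0.06907964  0.012     ]
((304.0178527832031, 61.457462310791016), (22.88430404663086, 113.88159942626953), 42.641761779785156) 1660.5 [ 0.43694855 -0.19811882  0.012     ]
((-110.27685546875, -22.482559204101562), (373.7698974609375, 1190.977783203125), 108.09773254394531) 4412.0 [ 0.33192629 -0.34659774  0.012     ]
```

View pics/w3.png

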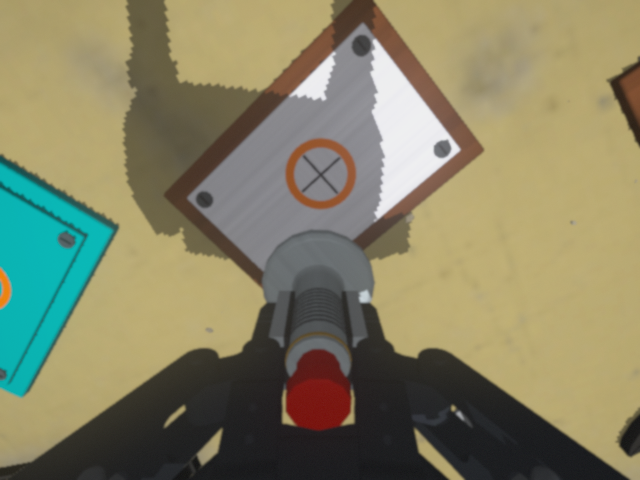

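The ring is at (320,173), which gives (0.4869, -0.2128), the same as the higher view. The foot edge is at (318.5,230). I'll move over the ring and lower most of the way.

Request:
move_arm(deltas=[[[0.02, 0.0013, 0, 0, 1], [0.045, 0.0013, 0, 0, 1], [0.06, 0.0013, 0, 0, 1], [0.066, 0.0013, 0, 0, 1], [0.066, 0.0013, 0.007, 0, 1], [0.066, 0.0013, 0.0144, 0, 1], [0.066, 0.0013, 0.0144, 0, 1], [0.066, 0.0013, 0.0144, 0, 1], [0.066, 0.0013, 0.0144, 0, 1]]])

```text
clock: 7.4
position: [0.4879, -0.2128, 0.0492]
ee_rot: [0.0, 0.215, 0.977, -0.0]
contact_force: [-0.2, -0.2, -3.8]
width: 0.0199
gripper_force: 49.4
```

Request:
move_arm(deltas=[[[0, 0, 0.0012, 0, 1], [0, 0, 0.0025, 0, 1], [0, 0, 0.0036, 0, 1], [0, 0, 0.0042, 0, 1], [0, 0, 0.0042, 0, 1], [0, 0, 0.0042, 0, 1]]])

```text
clock: 8.0
position: [0.4875, -0.2125, 0.046]
ee_rot: [0.0, 0.215, 0.977, 0.0]
contact_force: [-1.0, -0.2, -3.6]
width: 0.0197
gripper_force: 49.4
```

Request:
move_arm(deltas=[[[0.0003, 0, 0.0008, 0, 1], [0.0003, 0, 0.0012, 0, 1], [0.0003, 0, 0.0012, 0, 1], [0.0003, 0, 0.0012, 0, 1]]])

```text
clock: 8.4
position: [0.4874, -0.2124, 0.0454]
ee_rot: [0.0, 0.215, 0.977, -0.0]
contact_force: [-0.1, -0.8, 1.5]
width: 0.0206
gripper_force: 50.0
```

The foot is on the blank. I'll release and rise.

Request:
move_arm(deltas=[[[0, 0, 0, 0, 0.3], [0, 0, 0, 0, 0], [0, 0, 0, 0, -0.5], [0, 0, 0, 0, -1], [0, 0, 0, 0, -1], [0, 0, 0, 0, -1], [0, 0, 0, 0, -1]]])

```text
clock: 9.1
position: [0.4872, -0.2124, 0.045]
ee_rot: [0.0, 0.215, 0.977, 0.0]
contact_force: [0.3, -0.0, 0.4]
width: 0.0854
gripper_force: 0.0
```

Request:
move_arm(deltas=[[[0, 0, -0.02, 0, -1], [0, 0, -0.06, 0, -1], [0, 0, -0.1, 0, -1], [0, 0, -0.15, 0, -1], [0, 0, -0.18, 0, -1], [0, 0, -0.18, 0, -1], [0, 0, -0.18, 0, -1]]])

```text
clock: 9.8
position: [0.4871, -0.2123, 0.1892]
ee_rot: [0.0, 0.215, 0.977, -0.0]
contact_force: [-0.7, 0.8, -0.3]
width: 0.0854
gripper_force: 0.0
```

Run:
```python
from rig import manip
from h import *
s=manip.get_state();im=manip.get_image("wrist")
print({k:np.round(v,4).tolist() for k,v in s.items() if k in("clock","position","ee_rot","width","contact_force")})
p=wristcam(manip.camera_params("wrist"),s)
b=(0,0,640,480);r=mask(im,(0,150,60),(6,255,255),b)|mask(im,(172,150,60),(180,255,255),b)
n,l,st,c=cv2.connectedComponentsWithStats(r)
for i in range(1,n):
    if st[i,4]>60: print(st[i],c[i],plane(p,*c[i],.096),plane(p,*c[i],.087))
sc=manip.get_image("scene");si=manip.get_image("side")
a=[cv2.resize(x,(400,300),interpolation=cv2.INTER_CUBIC) for x in (im[60:360,120:520],sc[240:375,280:460],si[225:360,225:405],im[150:330,200:440])]
cv2.imwrite("pics/m4.png",np.vstack([np.hstack(a[:2]),np.hstack(a[2:])])[...,::-1])
```

```text
{'clock': 9.8, 'position': [0.4871, -0.2123, 0.1892], 'ee_rot': [0.0003, 0.2152, 0.9766, -0.0], 'contact_force': [-0.7298, 0.8423, -0.3388], 'width': 0.0854}
[313 242  18  12  94] [322.69148936 248.75531915] [ 0.49085365 -0.2112179   0.096     ] [ 0.4939643  -0.21251615  0.087     ]
```

View pics/m4.png

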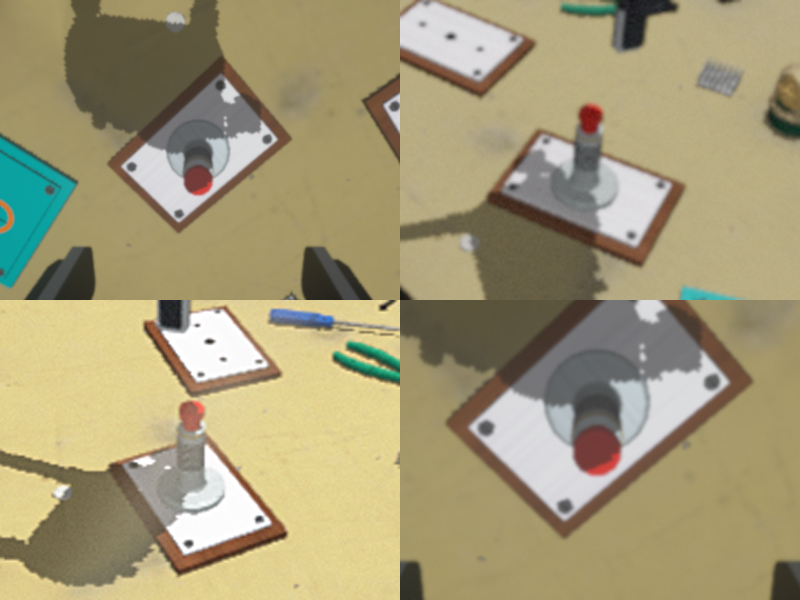

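The punch stands upright on the blank with the ring hidden underneath. My estimates put it 2–3 mm off along tool x, so I'll measure the foot more precisely.

Run:
```python
from rig import manip
from h import *
s=manip.get_state();im=manip.get_image("wrist");cv2.imwrite("pics/w5.png",im[...,::-1])
c=cv2.resize(im[173:248,268:368],None,fx=8,fy=8,interpolation=cv2.INTER_CUBIC)
c=cv2.convertScaleAbs(c,alpha=1.3)
for i in range(0,100,10): cv2.line(c,(i*8,0),(i*8,6),(255,0,0),2)
for i in range(0,75,10): cv2.line(c,(0,i*8),(6,i*8),(255,0,0),2)
cv2.imwrite("pics/w5c.png",c[...,::-1])
# screws: dark blobs on white blank, in both pictures, on plane z=.013
np.save("s5.npy",[*s["position"],*s["ee_rot"]])
P=manip.camera_params("wrist")
s3=dict(position=[.5357,-.236,.0619],ee_rot=[.001,.2152,.9766,-.0003])
for nm,st,pts in(("w3",s3,[(361,45),(442,149),(204,200)]),("w5",s,[(341,146),(386.6,198.6),(251.6,226.8),(299,273.6)])):
    g=cv2.cvtColor(cv2.imread(f"pics/{nm}.png"),cv2.COLOR_BGR2GRAY);p=wristcam(P,st)
    for u,v in pts:
        w=g[int(v)-13:int(v)+14,int(u)-13:int(u)+14]; bl=cv2.blur(g,(5,5))
        m=(w<95).astype(np.uint8);n,l,t,cc=cv2.connectedComponentsWithStats(m)
        k=[j for j in range(1,n) if t[j,4]>15]
        j=min(k,key=lambda j:np.hypot(*(cc[j]-13)),default=None)
        if j: q=cc[j]+[int(u)-13,int(v)-13];print(nm,(u,v),q.round(1),t[j,4],plane(p,*q,.0135).round(4))
```

```text
w3 (361, 45) [361.1  45.2] 295 [ 0.442  -0.1719  0.0135]
w3 (204, 200) [204.1 199.3] 211 [ 0.4737 -0.2726  0.0135]
w5 (341, 146) [339.1 147. ] 75 [ 0.4412 -0.1722  0.0135]
w5 (386.6, 198.6) [387. 201.] 23 [ 0.5005 -0.1529  0.0135]
w5 (251.6, 226.8) [250.6 228.8] 25 [ 0.4731 -0.2724  0.0135]
w5 (299, 273.6) [298.2 275.8] 19 [ 0.5321 -0.2539  0.0135]
```

View pics/w5c.png

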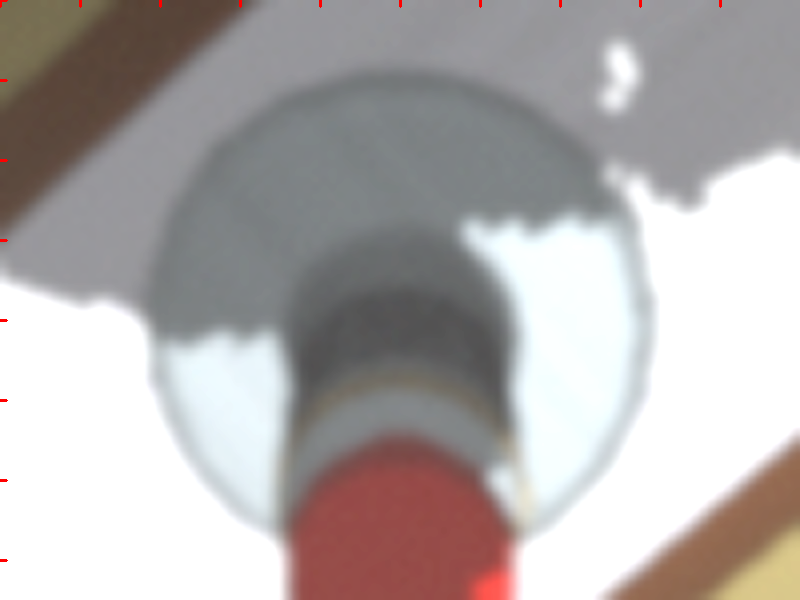

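The four screws put the blank centre at (0.4867, -0.2129). The foot fit centres at about (317.7,212.4), or (0.4856, -0.2123), which is about 1 mm off and good enough. I'll close the fingers and come down above the cap.

Request:
move_arm(deltas=[[[0.0016, 0, 0, 0, 1], [0.0016, 0, 0, 0, 1], [0.0016, 0, 0, 0, 1], [0.0016, 0, 0, 0, 1], [0.0016, 0, 0, 0, 1], [0.0016, 0, 0, 0, 1], [0.0016, 0, 0.02, 0, 1], [0.0016, 0, 0.05, 0, 1], [0.0016, 0, 0.075, 0, 1], [0.0016, 0, 0.09, 0, 1], [0.0016, 0, 0.09, 0, 1], [0.0016, 0, 0.09, 0, 1]]])

```text
clock: 11.2
position: [0.4865, -0.2121, 0.1175]
ee_rot: [0.0, 0.215, 0.977, -0.0]
contact_force: [0.2, -0.5, -0.9]
width: -0.0001
gripper_force: 0.0
```

Request:
move_arm(deltas=[[[0, 0, 0.002, 0, 1], [0, 0, 0.004, 0, 1], [0, 0, 0.006, 0, 1], [0, 0, 0.008, 0, 1], [0, 0, 0.008, 0, 1]]])

```text
clock: 11.7
position: [0.4859, -0.2118, 0.1105]
ee_rot: [-0.0, 0.215, 0.977, 0.0]
contact_force: [0.1, 0.9, -0.9]
width: 0.0003
gripper_force: 0.0
```

Request:
move_arm(deltas=[[[0, 0, 0.002, 0, 1], [0, 0, 0.004, 0, 1], [0, 0, 0.006, 0, 1], [0, 0, 0.008, 0, 1], [0, 0, 0.01, 0, 1], [0, 0, 0.011, 0, 1], [0, 0, 0.011, 0, 1]]])

```text
clock: 12.4
position: [0.4861, -0.2118, 0.1028]
ee_rot: [0.0, 0.215, 0.977, -0.0]
contact_force: [-2.5, 1.5, 8.2]
width: -0.0
gripper_force: 4.1
```

Request:
move_arm(deltas=[[[0, 0, 0.001, 0, 1], [0, 0, 0.002, 0, 1], [0, 0, 0.003, 0, 1], [0, 0, 0.004, 0, 1], [0, 0, 0.005, 0, 1], [0, 0, 0.005, 0, 1]]])

```text
clock: 13.0
position: [0.486, -0.2119, 0.0986]
ee_rot: [0.0, 0.215, 0.977, -0.0]
contact_force: [-1.5, -0.4, 4.7]
width: 0.0003
gripper_force: 2.2
```

Request:
move_arm(deltas=[[[0, 0, 0.001, 0, 1], [0, 0, 0.002, 0, 1], [0, 0, 0.003, 0, 1], [0, 0, 0.004, 0, 1], [0, 0, 0.0045, 0, 1], [0, 0, 0.0045, 0, 1]]])

```text
clock: 13.6
position: [0.4862, -0.212, 0.0959]
ee_rot: [0.0, 0.215, 0.977, -0.0]
contact_force: [-3.7, 1.2, 14.0]
width: 0.0001
gripper_force: 7.0
```

The force fell and then rose to 14 N at 8 mm of travel, so the cap has bottomed out. I'll give it a small extra push and retreat.

Request:
move_arm(deltas=[[[0, 0, 0.0008, 0, 1], [0, 0, 0.0014, 0, 1], [0, 0, 0.0014, 0, 1], [0, 0, 0.0014, 0, 1]]])

```text
clock: 14.0
position: [0.4863, -0.2119, 0.0958]
ee_rot: [0.001, 0.215, 0.977, -0.0]
contact_force: [-6.0, 2.7, 20.4]
width: 0.0002
gripper_force: 10.3
```

Request:
move_arm(deltas=[[[0, 0, -0.004, 0, 1], [0, 0, -0.015, 0, 1], [0, 0, -0.04, 0, 1], [0, 0, -0.08, 0, 1], [0, 0, -0.12, 0, 1], [0, 0, -0.12, 0, 1], [0, 0, -0.12, 0, 1], [0, 0, -0.12, 0, 1]]])

```text
clock: 14.8
position: [0.4853, -0.2114, 0.1879]
ee_rot: [-0.001, 0.215, 0.977, 0.0]
contact_force: [0.9, 0.4, 0.5]
width: -0.0001
gripper_force: 0.0
```

Run:
```python
from rig import manip
from h import *
s=manip.get_state();im=manip.get_image("wrist")
sc=manip.get_image("scene");si=manip.get_image("side")
a=[cv2.resize(x,(400,300),interpolation=cv2.INTER_CUBIC) for x in (im[60:360,120:520],sc[270:345,320:420],si[255:330,260:360],im[150:330,200:440])]
cv2.imwrite("pics/m6.png",np.vstack([np.hstack(a[:2]),np.hstack(a[2:])])[...,::-1]);print(s["position"],s["contact_force"])
```

```text
[ 0.48528556 -0.21138806  0.18785631] [0.9478313  0.40410731 0.51046312]
```

View pics/m6.png

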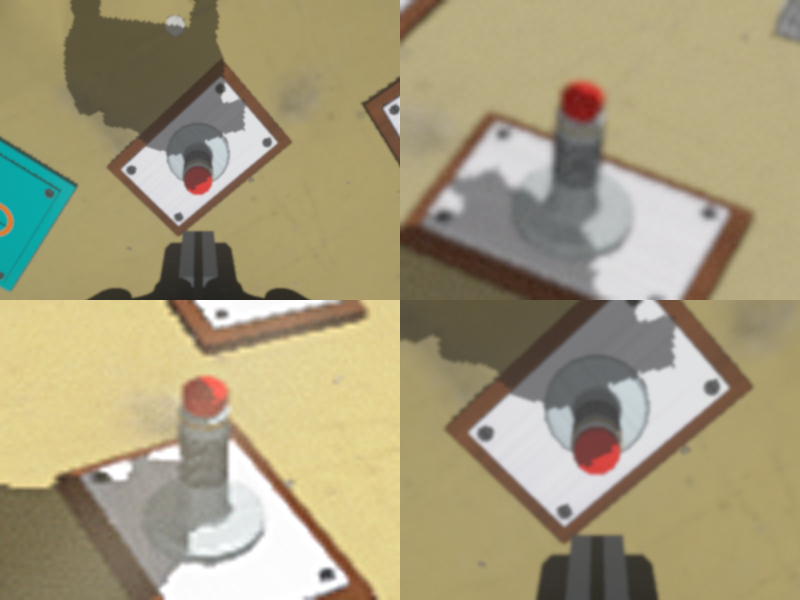

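The punch stands upright and the cap is visibly lower and stays down. The foot hasn't moved and the gripper is clear, so I'm handing in.

```bash
python3 -c "
from rig import manip
print(manip.sign_off())"
```

```text
the job is handed in; nothing more can be done
None
```

The job is handed in at about 15 s: the punch stands upright within about 1–2 mm of the ring centre by my measurement, its cap pressed to full travel and staying down, with the gripper clear of it.

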